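# Pin and press shut the clamshell jig

### The arm

A 6-joint arm with a two-finger parallel gripper is mounted at the origin on a cart in front of the work surface, level with it; the furniture and walls round the work are solid. World frame = base frame: x ahead of the robot, y to its left, z up, the work surface at z = 0. Lengths are in m, angles in rad, forces in N, time in s.
With the tool pointing down it reaches from about 0.375 to 0.9 m from the base axis. Payload 3.1 kg.
Tool frame: the origin (TCP) lies at the very end of the fingers, on their centre line; the grasp point (between the pads) lies 19 mm behind it (robot.hold_point_z is the z of the grasp point in the tool frame, in m); z points along the fingers, y is the direction in which the jaws open and shut (so a half turn about z gives the same grasp; the last joint's range is limited). The gripper opens to 87 mm and grips with 3 to 60 N. Pads are 19 mm wide; open, the fingers measure 117 mm over their backs; the gripper's body (75 mm by 190 mm) begins 51 mm behind the grasp point.
Start: joints at [-1.504, 0.527, 1.433, -0, 1.181, -0.178], TCP at [0.152, -0.606, 0.223] pointing down, gripper open.
Joint ranges: [-3.08, 3.08], [-0.75, 2.2], [0.22, 2.44], [-1.43, 4.57], [0, 2.65], [-2.85, 2.85]. Speed limits (rad/s): [2.79, 2.79, 3.14, 3.14, 3.14, 3.14].

### API

Orientations are given as a unit quaternion [x, y, z, w].
In Python, from rig import robot, viewer, spotter gives the robot as it stands.
- The arm moves only by the shell command python3 -m crank 'ROWS' [FORCE]. ROWS is text: rows parted by semicolons, each of 7 numbers parted by spaces: the turn, a rotation vector about the tool's x, y, z in units of 5 degrees (1.0 is 5 degrees), then the shift along the tool's x, y, z in units of 40 mm (1.0 is 40 mm), then the gripper's target within -1 to 1 (shut at 1, half-way at 0, fully open at -1). A call has 1 to 5 rows; each row shifts and turns the pose as measured when the row begins, along the tool's axes as they then stand; what a row does not reach is not made up. A row lasts 1/8 s, in which the tool goes at most 62.5 mm and 10.7 degrees, less where a joint would pass 70% of its speed; a pose out of reach is approached as far as the arm can. A call is refused whole if a number of a shift passes 1 or a number of a turn 1, either way. A call with a gripper value outside its range is refused whole. The fingers move at their own pace and stop on an object; FORCE is the grip in N (left out, the last holds). Time passes only in rows, so rows that do not move let the fingers close. It gives the time, the measured TCP pose, the force and the opening at its end, in the units of the state.
- robot.get_obs(): the state, without advancing time (a new reading comes with each control period).
- viewer.camera(name): name is "side" or "top"; returns a dict with "img" (400x640x3 uint8, red, green, blue), "camera_matrix" (3x3 intrinsics, pixels), "xyz" and "attitude" of the camera in the world. Camera axes: x right, y down, z forward; pixel columns grow to the right and rows downward; lengths in m; the calibration is good to about 2 mm. A picture is of the moment at which its call begins. There is no depth.
- robot.hand_in(): hands the job in, once; it reports no verdict.
Trained networks look in a picture, given as the dict that the camera call returned (one of the last four; its "shot" number tells which), for a name from the list of things; names that differ only in an ending like _2 or _b are one class to them, and where a whole thing is asked for, a point or a joint stands for the part that bears it (a point fixed in the world has none). Each returns a list of dicts, best first, with "score" (0 to 1); they miss things now and then, are a little off and sometimes report something else, mostly with a low value. They report only what shows in the picture. A call takes as long as a camera call. They do not tell look-alikes from the thing itself.
- spotter.boxes_of(name, picture): "at" ([x, y, z] in m, in the coordinates of the camera as it stood for that picture, good to about 4 mm: the middle of the surface that is visible of it).
The state is a dict: "time": time; "q": joint angles; "joint_velocities": joint speeds; "joint_torque": joint torques, N m; "position": TCP position; "tool_rot": TCP orientation; "ft_force": force on the tool from outside, world axes, zero at the start; "moment": the same for the moment, N m; "grip_width": finger opening in m.
Only numpy, scipy, OpenCV 4.12 (cv2) and the standard library are available. Lean on these libraries where they do the work, as an engineer would, in place of code of your own. Each camera call takes 0.05 s, during which the arm holds its last target.

### The job

Swing the open upper half of the embossing jig down onto the lower half, then take the orange-knobbed locking pin out of its wooden stand and push it down through the aligned holes of both halves. Bear down on the pin so that its collar presses the sprung upper plate fully home, and feel for the stop. Finish while still holding the pin and pressing the halves shut with it; do not let go, and leave the other things on the bench where they are.

Things in the scene. Friction and masses are not known exactly. Their poses are not given: they have to be found in the camera images.
- jig: clamshell embossing jig, fixed to the bench. The dark steel lower half is 160 (x) x 150 (y) x 24 mm, with two brass dies on top. Origin: centre of its underside on the bench; z up; its own +x points to the hinge side, away from the robot, and its -x side is the free front. It may be turned on the bench by up to 0.35 rad either way. The aluminium upper plate (128 x 140 x 12 mm) hangs on a steel hinge bracket with sprung bolts and has a 14 mm hole with a 2 mm chamfer
- hinge_axis (a point): point on the hinge axis, which runs along the jig's own y, 36 mm above the bench; in the jig's frame at (71, 0, 36) mm
- lid (a joint): swing of the upper half about the hinge, rad: 0 = down (parallel to the lower half), grows as it opens, starts 0.7 to 1.0. The hinge is stiff: it stays where it is left, and 2 to 3 N at the strip closes it
- plate (a joint): how far the sprung upper plate has sunk toward the lower half, m: 0 = free, with a 6 mm gap between the halves when the lid is down; 0.006 = hard stop, halves shut. Takes about 4 N to start and 10 N at the stop; springs back when let go
- lid_strip (a point): centre of the ribbed rubber push strip (60 x 18 mm) on the outer (upper) face of the upper plate beside its free edge; 134.5 mm from the hinge axis measured along the plate and 6 mm outward of the axis; moves with the plate. With the lid down it is 42 mm above the bench. The plate's free edge lies 149 mm from the hinge axis
- lid_hole (a point): centre of the upper plate's hole on its outer face, 96 mm from the hinge axis along the plate; the hole is 14 mm wide; with the lid down it is 42 mm above the bench (36 mm when pressed shut) and straight above base_hole
- base_hole (a point): mouth of the lower half's hole, in its top face 24 mm above the bench, 15 mm wide, right through; in the jig's frame at (-25, 0, 24) mm
- pin: loose locking pin, 0.06 to 0.13 kg, standing upright in the stand. Origin on its axis at the underside of the collar, z up toward the knob. Steel shaft 12 mm wide with a chamfered tip reaches 32 mm below the origin; steel collar 26 mm wide from 0 to 6 mm above; round orange knob with thin black rings, 22 mm wide, from 6 to 46 mm above (grip it there)
- pin_tip (a point): tip of the pin's shaft, 32 mm below the pin's origin
- stand: wooden block 60 x 60 x 40 mm (on a thin 70 mm rubber foot), fixed to the bench; origin: centre of its underside. The pin's shaft stands in the 15 mm hole in its middle, and the collar rests on its top 40 mm above the bench
- wallet_brown: bystander, to be left alone: dark brown wallet, about 85x111x20 mm, on the bench; origin: centre of its underside
- card_holder: bystander, to be left alone: upright card holder, 22x88x62 mm, on the bench; origin: centre of its underside
- spring_clamp: bystander, to be left alone: black spring clamp, 39x103x16 mm, on the bench; origin: centre of its underside
- thread: bystander, to be left alone: cream thread spool, 40x40x60 mm, on the bench; origin: centre of its underside
- puck_teal: bystander, to be left alone: flat teal round, 46x44x13 mm, on the bench; origin: centre of its underside
Mind the look-alikes: they are no part of the job. What is shaped like the pin but blue, green or pink is not meant.

How it is judged:
On the way, in this order (a step that is already met when the one before it is completed fails the run):
1. the upper half is swung down, the pin not yet through (value of joint lid below 0.05 rad and horizontal distance between pin_tip and base_hole above 0.02 m), for 0.2 s.
2. the pin stands through both holes, at least 5 mm into the lower half (horizontal distance between pin_tip and base_hole below 0.004 m and value of joint lid below 0.05 rad and angle between pin's own z axis and vertical below 0.15 rad and z of pin_tip in the frame of base_hole below -0.005 m), for 0.1 s.
At the end, for the whole second after the job is handed in: Lid under 0.05 rad; pin through both holes (tip within 4 mm of the lower hole's axis and 16 mm or more below its mouth, upright within 0.15 rad); plate sunk at least 4.5 of 6 mm; pin pressing on the jig with over 6 N, fingers on the pin with over 2 N (horizontal distance between pin_tip and base_hole below 0.004 m and value of joint lid below 0.05 rad and angle between pin's own z axis and vertical below 0.15 rad and z of pin_tip in the frame of base_hole below -0.016 m and value of joint plate above 0.0045 m and contact force between pin and jig above 6 N and contact force between the fingers and pin above 2 N); the arm keeps its last pose, push and grip.
It fails at once if the dark brown wallet is pushed more than 3 cm away (distance of wallet_brown from where it was at the start of the episode above 0.03 m).
It fails at once if the upright card holder is pushed more than 3 cm away (distance of card_holder from where it was at the start of the episode above 0.03 m).
It fails at once if the black spring clamp is pushed more than 3 cm away (distance of spring_clamp from where it was at the start of the episode above 0.03 m).
It fails at once if the cream thread spool is pushed more than 3 cm away (distance of thread from where it was at the start of the episode above 0.03 m).
It fails at once if the flat teal round is pushed more than 3 cm away (distance of puck_teal from where it was at the start of the episode above 0.03 m).
It also fails if it takes over 48 s, if anything falls off the work surface, if the arm or the gripper's body presses on something with over 40 N, if the wrist force passes 120 N, or if a joint passes its speed limit or range.

## Working session

There is one attempt and no reset: what is moved stays moved. The work goes in short steps, Python scripts to look and compute and a shell command to move; the robot and the scene stay as the last step left them, time stands still between calls to the robot, and variables do not carry over. Pictures are saved under pics/ and viewed, and the job is handed in when it is done.

```bash
ls; mkdir -p pics
cat > h.py <<'E'
import numpy as np,cv2
from rig import robot,viewer,spotter
from scipy.spatial.transform import Rotation as R
def pose(c):
    a=np.array(c["attitude"],float)
    return (a if a.shape==(3,3) else R.from_quat(a).as_matrix()),np.array(c["xyz"],float)
def shot(n,f=None):
    c=viewer.camera(n)
    if f: cv2.imwrite("pics/"+f,c["img"][:,:,::-1])
    return c
def world(c,p):
    A,t=pose(c); return A@np.array(p)+t
def px(c,w):
    A,t=pose(c); v=A.T@(np.array(w)-t); u=np.array(c["camera_matrix"])@v; return u[:2]/u[2]
def onz(c,u,z):
    A,t=pose(c); d=A@np.linalg.inv(np.array(c["camera_matrix"]))@np.array([u[0],u[1],1.]); return t+d*(z-t[2])/d[2]
E
python3 - <<'E'
from h import *
for n in("top","side"):
    c=shot(n,n+"0.png"); print(n,c["xyz"],c["attitude"])
    for k in ["jig","pin","stand","lid_strip","lid_hole","base_hole","pin_tip","hinge_axis","wallet_brown","card_holder","spring_clamp","thread","puck_teal"]:
        try:
            for r in spotter.boxes_of(k,c)[:4]: 
                w=world(c,r["at"]); print(k,round(r["score"],2),w.round(3),px(c,w).round(0))
        except Exception as e: print(k,e)
o=robot.get_obs(); print(o)
E
```

```text
pics
top [ 0.38589841 -0.06125047  1.24758668] [-0.70291094  0.70854009 -0.04513842  0.04300794]
jig 0.6 [0.518 0.122 0.07 ] [247. 198.]
pin 0.62 [ 0.536 -0.23   0.082] [375. 190.]
pin 0.62 [ 0.459 -0.198  0.073] [363. 219.]
pin 0.54 [ 0.491 -0.318  0.078] [407. 207.]
pin 0.43 [ 0.491 -0.143  0.075] [343. 207.]
stand 0.7 [ 0.534 -0.224  0.039] [370. 193.]
stand 0.4 [ 0.537 -0.398  0.017] [429. 193.]
lid_strip 0.85 [0.533 0.121 0.114] [245. 191.]
base_hole 0.81 [0.517 0.12  0.07 ] [248. 199.]
pin_tip 0.49 [ 0.491 -0.313  0.079] [405. 207.]
pin_tip 0.43 [ 0.493 -0.151  0.077] [346. 207.]
hinge_axis 0.93 [0.518 0.123 0.072] [246. 199.]
wallet_brown 0.73 [0.476 0.338 0.013] [175. 216.]
card_holder 0.84 [ 0.408 -0.406  0.05 ] [437. 237.]
spring_clamp 0.82 [ 0.535 -0.398  0.019] [429. 193.]
spring_clamp 0.65 [ 0.409 -0.404  0.053] [437. 237.]
thread 0.72 [ 0.667 -0.362  0.061] [419. 145.]
puck_teal 0.53 [0.395 0.29  0.012] [191. 244.]
puck_teal 0.44 [0.53  0.122 0.115] [245. 192.]
side [ 0.28630274 -0.79181457  0.73832643] [ 0.8980004  -0.15815463  0.06354055 -0.40564147]
jig 0.65 [0.525 0
[... 920 characters left out ...]
': 1.4, 'q': array([-1.50348178e+00,  5.27498823e-01,  1.43267329e+00,  2.17991386e-05,
        1.18137992e+00, -1.78472086e-01]), 'joint_velocities': array([-2.04547653e-03, -6.23715785e-04,  3.66823629e-04,  3.79540049e-05,
        2.94578418e-03, -7.57184378e-04]), 'joint_torque': array([ 4.29358815e-04, -4.40008521e+01, -1.76981485e+01,  6.33912720e-02,
        5.05900977e-02, -9.34001974e-06]), 'position': array([ 0.15212614, -0.60620265,  0.22255765]), 'tool_rot': array([9.92458623e-01, 1.22580103e-01, 8.93984018e-06, 2.08383717e-05]), 'ft_force': array([-0.70863232,  0.13069291, -0.90736165]), 'moment': array([ 0.07029656,  0.01086214, -0.009122  ]), 'grip_width': 0.08691468664576076}
```

Run:
```python
import cv2
a=cv2.imread("pics/top0.png"); cv2.imwrite("pics/top0c.png",cv2.resize(a[130:280,150:460],None,fx=2.5,fy=2.5,interpolation=2))
a=cv2.imread("pics/side0.png"); cv2.imwrite("pics/side0c.png",cv2.resize(a[100:360,230:460],None,fx=2.3,fy=2.3,interpolation=2))
```

```text
(no output)
```

View pics/top0c.png

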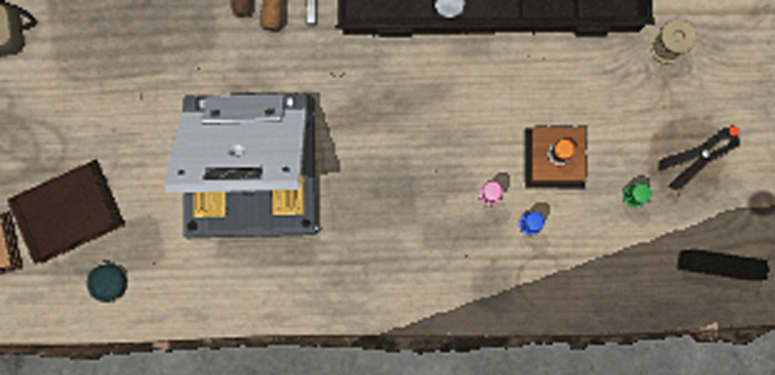

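View pics/side0c.png

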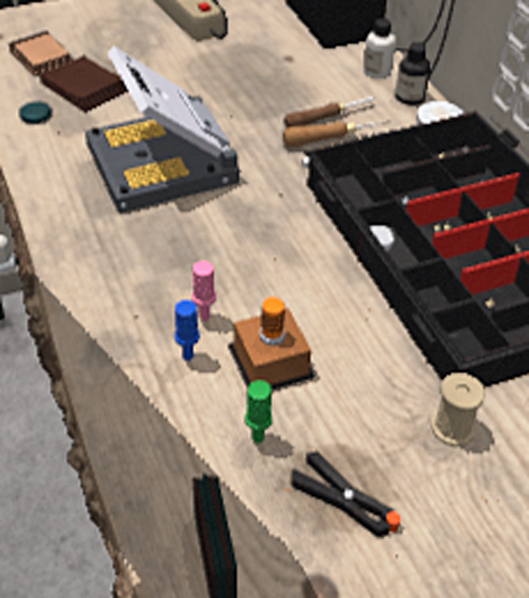

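Run:
```python
import cv2
a=cv2.imread("pics/top0.png"); cv2.imwrite("pics/t1.png",cv2.resize(a[160:232,210:290],None,fx=8,fy=8,interpolation=2))
cv2.imwrite("pics/t2.png",cv2.resize(a[170:230,335:415],None,fx=8,fy=8,interpolation=2))
a=cv2.imread("pics/side0.png"); cv2.imwrite("pics/s1.png",cv2.resize(a[115:195,260:340],None,fx=7,fy=7,interpolation=2))
cv2.imwrite("pics/s2.png",cv2.resize(a[210:300,300:380],None,fx=6,fy=6,interpolation=2))
```

```text
(no output)
```

View pics/t1.png

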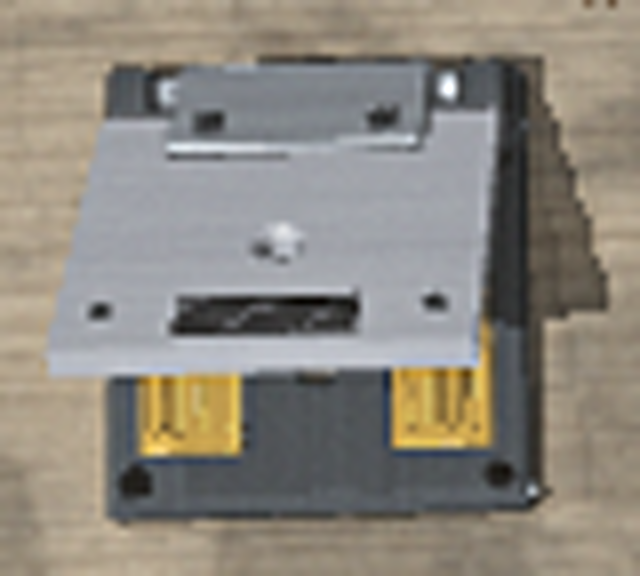

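View pics/t2.png

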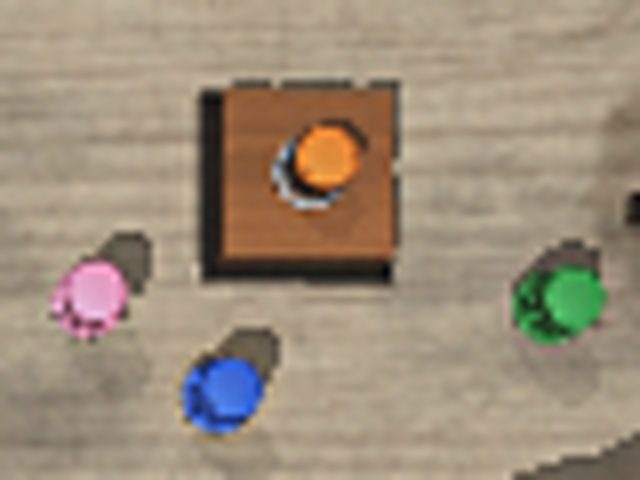

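View pics/s1.png

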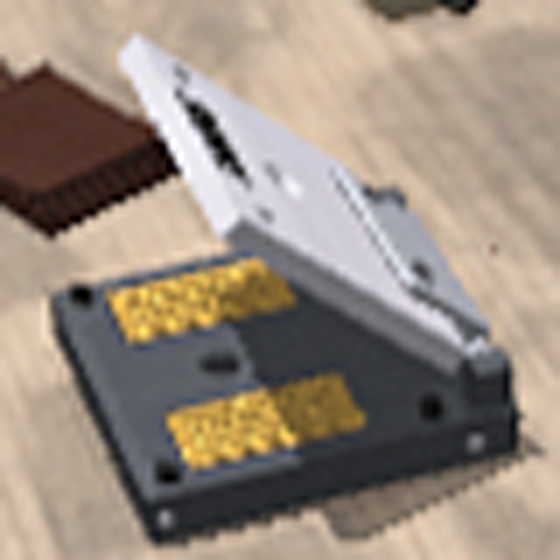

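View pics/s2.png

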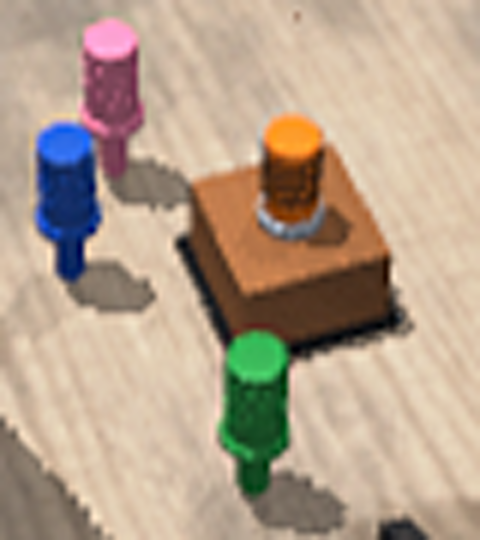

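```bash
cat > fit.py <<'E'
from h import *
from scipy.optimize import least_squares
T=shot("top");S=shot("side")
def p(u,o,s): return np.array([(u[0]+.5)/s-.5+o[0],(u[1]+.5)/s-.5+o[1]])
t1=lambda *u:p(u,(210,160),8); t2=lambda *u:p(u,(335,170),8); s1=lambda *u:p(u,(260,115),7); s2=lambda *u:p(u,(300,210),6)
J=[(T,t1(108,512),(-80,75,24)),(T,t1(528,507),(-80,-75,24)),(T,t1(110,68),(80,75,24)),(S,s1(221,362),(-25,0,24)),(S,s1(56,297),(-80,75,24)),(S,s1(150,498),(-80,-75,24))]
L=[(T,t1(265,314),134.5,0,6),(S,s1(213,130),134.5,0,6),(T,t1(272,243),96,0,6),(S,s1(286,182),96,0,6)
 ,(S,s1(138,38),149,70,6),(S,s1(238,222),149,-70,6),(T,t1(48,350),149,70,6),(T,t1(478,345),149,-70,6)]
def W(x,j): return np.r_[R.from_euler('z',x[2]).apply(np.array(j)/1e3)+[x[0],x[1],0]]
def lp(a,th): d,y,o=a; return (71-d*np.cos(th)+o*np.sin(th)*1, y, 36+d*np.sin(th)+o*np.cos(th))
def f(x):
    r=[px(c,W(x,j))-u for c,u,j in J]+[px(e[0],W(x,lp(e[2:],x[3])))-e[1] for e in L]
    return np.ravel(r)
s=least_squares(f,[.52,.12,0,.8],loss='soft_l1'); print(s.x, f(s.x).reshape(-1,2).round(1).tolist())
print("base_hole",W(s.x,(-25,0,24)),"strip",W(s.x,lp((134.5,0,6),s.x[3])), "lid hole", W(s.x,lp((96,0,6),s.x[3])))
print("pin top",onz(T,t2(328,155),.086),onz(S,s2(293,137),.086))
for u in [(222,88),(393,88),(393,258),(222,258)]: print(onz(T,t2(*u),.04))
for u in [(193,184),(252,294),(388,252)]: print(onz(S,s2(*u),.04))
E
python3 fit.py
```

```text
[0.53247339 0.12314978 0.01053224 0.75703803] [[-0.2, -0.0], [-0.2, -0.4], [-0.0, 0.3], [0.5, -0.1], [-0.5, -0.8], [-0.4, 0.2], [0.2, 0.1], [-0.1, 1.5], [1.0, -0.3], [-0.4, 0.0], [-0.2, -0.0], [-0.0, -0.3], [-0.3, -0.3], [-0.0, -0.6]]
base_hole [0.50747478 0.12288648 0.024     ] strip [0.50983081 0.1229113  0.13273201] lid hole [0.53781388 0.12320603 0.1062913 ]
pin top [ 0.53977226 -0.23238965  0.086     ] [ 0.53835098 -0.2341369   0.086     ]
[ 0.57029055 -0.20193192  0.04      ]
[ 0.56981734 -0.26300957  0.04      ]
[ 0.50881717 -0.26128745  0.04      ]
[ 0.50929514 -0.20058962  0.04      ]
[ 0.51007624 -0.20435471  0.04      ]
[ 0.51132044 -0.26322429  0.04      ]
[ 0.56708124 -0.26217412  0.04      ]
```

```bash
cat > d.py <<'E'
import sys; from h import *
o=robot.get_obs(); Q=R.from_quat(o["tool_rot"]); t=np.array([float(v) for v in sys.argv[1:4]])
d=Q.inv().apply(t-o["position"])/.04
want=R.from_matrix(np.array([[1,0,0],[0,-1,0],[0,0,-1]]).T)*R.identity()
if len(sys.argv)>4: want=R.from_euler('z',float(sys.argv[4]))*want
rv=np.degrees((Q.inv()*want).as_rotvec())/5
print("shift",d.round(3),"turn",rv.round(3),"pos",o["position"].round(4),"F",o["ft_force"].round(2),"w",round(o["grip_width"],4),"t",o["time"],"q",o["q"].round(2))
E
python3 d.py 0.45 -0.25 0.22
python3 -m crank '0 0 0.94 1 -1 0 1; 0 0 0.94 1 -1 0 1; 0 0 0.94 1 -1 0 1' 10; python3 d.py 0.45 -0.25 0.22
```

```text
shift [ 9.39  -6.825  0.064] turn [-0.     0.     2.817] pos [ 0.1521 -0.6062  0.2225] F [0.08 0.41 0.09] w 0.0873 t 1.5 q [-1.5   0.53  1.43 -0.    1.18 -0.18]
time: 1.88
position: [0.251, -0.4703, 0.2221]
tool_rot: [1.0, -0.008, 0.0, 0.002]
ft_force: [0.3, 0.6, 1.0]
grip_width: 0.0648
shift [ 4.89  -5.585  0.031] turn [ 0.053 -0.008 -0.177] pos [ 0.251  -0.4703  0.2221] F [0.35 0.57 1.03] w 0.0648 t 1.875 q [-1.29  0.4   1.67 -0.    1.07  0.3 ]
```

```bash
python3 -m crank '0 0 0 0.8 -1 0 1; 0 0 0 0.8 -1 0 1; 0 0 0 0.8 -1 0 1; 0 0 0 0.8 -1 0 1; 0 0 0 0.8 -1 0 1'; python3 -m crank '0 0 0 0.5 -1 0 1; 0 0 0 0.5 -1 0 1; 0 0 0 0.4 -1 0 1; 0 0 0 0.3 -1 0 1; 0 0 0 0.2 -1 0 1'; python3 d.py 0.51 0.125 0.18
```

```text
time: 2.5
position: [0.4195, -0.2668, 0.2226]
tool_rot: [1.0, -0.009, 0.002, 0.004]
ft_force: [0.6, -0.3, 0.2]
grip_width: 0.0148
time: 3.12
position: [0.5041, -0.0618, 0.2224]
tool_rot: [1.0, -0.008, 0.004, 0.005]
ft_force: [0.4, 0.2, -0.6]
grip_width: 0.0003
shift [ 0.062 -4.683  1.013] turn [ 0.118 -0.101 -0.189] pos [ 0.5041 -0.0618  0.2224] F [ 0.45  0.2  -0.6 ] w 0.0003 t 3.125 q [-0.34  0.37  1.73 -0.01  1.03  1.25]
```

```bash
python3 -m crank '0 0 0 0 -1 0 1; 0 0 0 0 -1 0 1; 0 0 0 0 -1 0.3 1; 0 0 0 0 -1 0.4 1; 0.1 -0.1 -0.2 0.05 -0.7 0.4 1';  python3 d.py 0.508 0.123 0.145
```

```text
time: 3.75
position: [0.5122, 0.1328, 0.1778]
tool_rot: [1.0, 0.002, 0.004, 0.001]
ft_force: [0.0, -0.6, -0.5]
grip_width: 0.0006
shift [-0.113  0.243  0.82 ] turn [ 0.021 -0.09   0.036] pos [0.5122 0.1328 0.1778] F [ 0.03 -0.61 -0.48] w 0.0006 t 3.75 q [ 0.04  0.46  1.72 -0.    0.95  1.61]
```

```bash
python3 -m crank '0 0 0 -0.1 0.25 0.8 1; 0 0 0 -0.3 0 0.5 1; 0 0 0 -0.3 0 0.5 1'; python3 d.py 0.482 0.123 0.094
```

```text
time: 4.12
position: [0.4874, 0.1252, 0.1047]
tool_rot: [1.0, 0.004, 0.007, 0.001]
ft_force: [-0.8, -0.6, -0.3]
grip_width: 0.0006
shift [-0.141  0.052  0.266] turn [ 0.016 -0.167  0.095] pos [0.4874 0.1252 0.1047] F [-0.77 -0.55 -0.27] w 0.0006 t 4.125 q [ 0.03  0.55  1.85 -0.    0.73  1.59]
```

Run:
```python
from h import *
c=shot("side","s3.png"); a=cv2.imread("pics/s3.png"); cv2.imwrite("pics/s3c.png",cv2.resize(a[60:200,230:370],None,fx=4,fy=4,interpolation=2))
```

```text
(no output)
```

View pics/s3c.png

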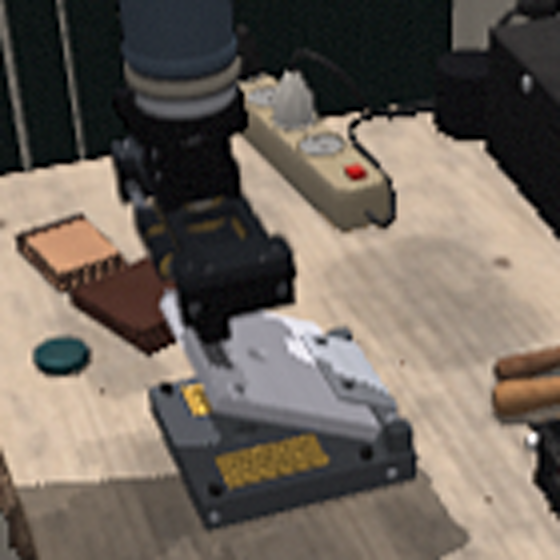

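The picture shows the fingers on the rubber strip (crop about 210,340) with the lid following down. I'll continue along the arc.

```bash
python3 -m crank '0 -0.1 0 -0.15 0 0.4 1; 0 0 0 -0.15 0 0.4 1; 0 0 0 -0.1 0 0.35 1'; python3 d.py 0.469 0.123 0.042
```

```text
time: 4.55
position: [0.4699, 0.1249, 0.0568]
tool_rot: [1.0, 0.004, 0.001, 0.001]
ft_force: [1.0, 0.2, -0.3]
grip_width: 0.0001
shift [-0.023  0.047  0.369] turn [ 0.018 -0.027  0.096] pos [0.4699 0.1249 0.0568] F [ 0.96  0.21 -0.27] w 0.0001 t 4.55 q [ 0.03  0.63  1.91 -0.    0.6   1.6 ]
```

```bash
python3 -m crank '0 0 0 0 0 0.25 1; 0 0 0 0 0 0.15 1'; python3 -m crank '0 0 0 0 0 0.05 1'; python3 d.py 0.469 0.123 0.042
```

```text
time: 4.8
position: [0.4707, 0.1249, 0.0405]
tool_rot: [1.0, 0.004, 0.001, 0.001]
ft_force: [-1.6, 0.4, 5.7]
grip_width: 0.0009
time: 4.92
position: [0.4707, 0.1249, 0.0387]
tool_rot: [1.0, 0.004, 0.001, 0.001]
ft_force: [-2.2, -0.4, 6.8]
grip_width: 0.0006
shift [-0.042  0.047 -0.082] turn [ 0.017 -0.026  0.095] pos [0.4707 0.1249 0.0387] F [-2.24 -0.39  6.77] w 0.0006 t 4.925 q [ 0.03  0.67  1.92 -0.    0.56  1.6 ]
```

```bash
python3 -m crank '0 0 0 0 0 0 1; 0 0 0 0 0 -0.7 1; 0 0 0 0 0 -1 1; 0 0 0 0 0.3 -0.7 1'; python3 -m crank '0 0 0 0.35 1 -0.2 -0.3; 0 0 0 0.35 1 0 -0.3; 0 0 0 0.35 1 0 -0.3; 0 0 0 0.35 1 0 -0.3; 0 0 0 0.35 1 0 -0.3'; python3 d.py 0.539 -0.233 0.11;python3 - <<'E'
from h import *
T=shot("top","t4.png");c=shot("side","s4.png"); a=cv2.imread("pics/s4.png"); b=cv2.imread("pics/t4.png")
A=cv2.resize(a[115:195,260:340],(400,400),interpolation=2);B=cv2.resize(b[155:235,210:290],(400,400),interpolation=2)
cv2.imwrite("pics/j4.png",cv2.hconcat([A,B]))
E
```

```text
time: 5.42
position: [0.4707, 0.1132, 0.1368]
tool_rot: [1.0, 0.005, -0.0, 0.001]
ft_force: [0.6, 0.2, 0.2]
grip_width: 0.0003
time: 6.05
position: [0.548, -0.0901, 0.1517]
tool_rot: [1.0, 0.007, 0.006, 0.002]
ft_force: [0.6, 0.9, 0.2]
grip_width: 0.0424
shift [-0.29   3.565  1.05 ] turn [ 0.038 -0.146  0.167] pos [ 0.548  -0.0901  0.1517] F [0.61 0.93 0.21] w 0.0424 t 6.05 q [-0.37  0.52  1.69  0.    0.92  1.19]
```

View pics/j4.png

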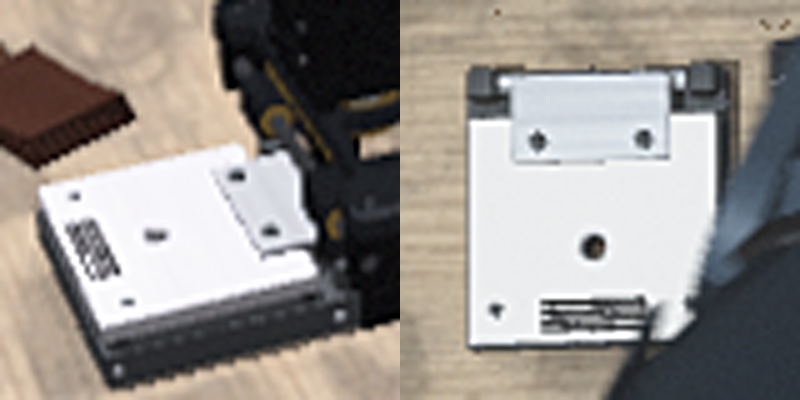

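```bash
python3 - <<'E'
from h import *
T=shot("top");S=shot("side")
p=lambda u,v,o:((u+.5)/5-.5+o[0],(v+.5)/5-.5+o[1])
print(onz(T,p(193,246,(210,155)),.041),onz(S,p(156,235,(260,115)),.041))
E
python3 -m crank '0 -0.1 0.15 -0.1 1 0 -0.4; 0 0 0 -0.1 1 0 -0.4; 0 0 0 -0.1 1 0 -0.4; 0 0 0 0 0.6 0 -0.4'; python3 d.py 0.539 -0.233 0.11
```

```text
[0.50608137 0.12297657 0.041     ] [0.50616672 0.12304852 0.041     ]
time: 6.75
position: [0.5336, -0.228, 0.1512]
tool_rot: [1.0, 0.005, -0.001, -0.001]
ft_force: [0.4, -0.5, -0.1]
grip_width: 0.0609
shift [0.136 0.128 1.029] turn [-0.023  0.023  0.107] pos [ 0.5336 -0.228   0.1512] F [ 0.36 -0.55 -0.07] w 0.0609 t 6.75 q [-0.6   0.56  1.61  0.    0.97  0.96]
```

```bash
python3 -m crank '0 0 0.1 0.14 0.13 0.5 -0.4; 0 0 0 0 0 0.5 -0.4'; python3 d.py 0.539 -0.233 0.048
python3 - <<'E'
from h import *
c=shot("side","s5.png"); a=cv2.imread("pics/s5.png")
cv2.imwrite("pics/s5c.png",cv2.resize(a[150:310,280:440],(640,640),interpolation=2))
E
```

```text
time: 7.0
position: [0.5407, -0.2328, 0.1104]
tool_rot: [1.0, -0.001, 0.001, -0.001]
ft_force: [-0.5, 0.3, -0.9]
grip_width: 0.0608
shift [-0.044  0.007  1.561] turn [-0.014 -0.013 -0.012] pos [ 0.5407 -0.2328  0.1104] F [-0.51  0.27 -0.88] w 0.0608 t 7.0 q [-0.6   0.63  1.62  0.    0.89  0.97]
```

View pics/s5c.png

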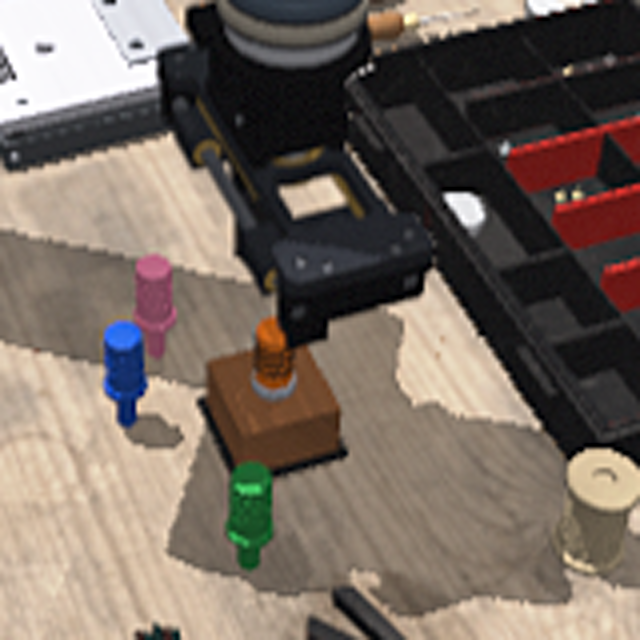

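```bash
python3 -m crank '0 0 0 -0.04 0 0.6 -0.4; 0 0 0 0 0 0.6 -0.4; 0 0 0 0 0 0.36 -0.4' 40; python3 d.py 0.539 -0.233 0.048; python3 -m crank '0 0 0 0 0 0 1; 0 0 0 0 0 0 1; 0 0 0 0 0 0 1; 0 0 0 0 0 0 1' 40;  python3 d.py 0.539 -0.233 0.048
python3 - <<'E'
from h import *
c=shot("side","s6.png"); a=cv2.imread("pics/s6.png")
cv2.imwrite("pics/s6c.png",cv2.resize(a[200:280,310:390],(640,640),interpolation=2))
E
```

```text
time: 7.42
position: [0.5369, -0.2254, 0.0414]
tool_rot: [1.0, 0.002, -0.003, -0.004]
ft_force: [0.5, 0.5, 0.8]
grip_width: 0.0611
shift [ 0.051  0.189 -0.166] turn [-0.095  0.08   0.035] pos [ 0.5369 -0.2254  0.0414] F [0.48 0.53 0.77] w 0.0611 t 7.425 q [-0.59  0.73  1.66  0.    0.76  0.97]
time: 7.92
position: [0.5395, -0.2284, 0.042]
tool_rot: [1.0, 0.004, -0.001, 0.001]
ft_force: [-2.6, -15.1, 0.9]
grip_width: 0.0291
shift [-0.015  0.115 -0.149] turn [0.012 0.028 0.097] pos [ 0.5395 -0.2284  0.042 ] F [ -2.56 -15.12   0.87] w 0.0291 t 7.925 q [-0.59  0.73  1.66 -0.    0.75  0.97]
```

View pics/s6c.png

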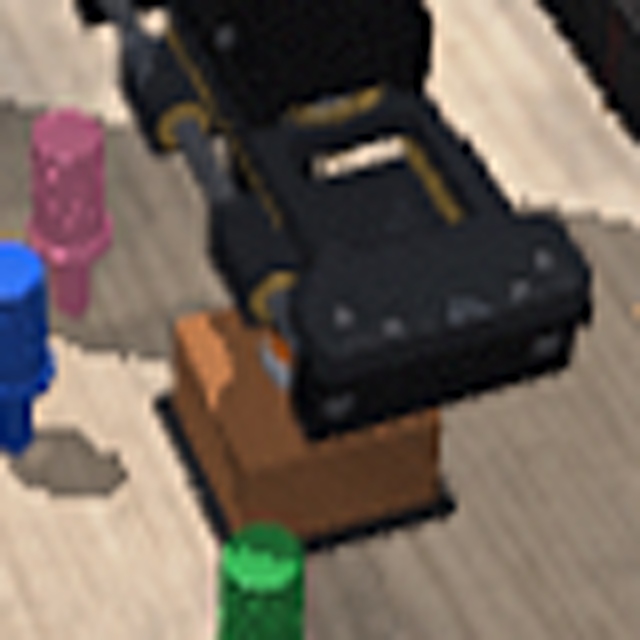

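```bash
python3 -m crank '0 0 0 0 0 0 -0.3; 0 0 0 0 0 0 -0.4; 0 0 0 0 0 -0.1 -0.4' 40; python3 d.py 0.539 -0.2335 0.050
```

```text
time: 8.35
position: [0.5396, -0.2301, 0.0467]
tool_rot: [1.0, 0.004, -0.001, 0.001]
ft_force: [-0.1, 1.1, -0.4]
grip_width: 0.0471
shift [-0.017  0.085 -0.083] turn [0.032 0.016 0.086] pos [ 0.5396 -0.2301  0.0467] F [-0.11  1.11 -0.41] w 0.0471 t 8.35 q [-0.59  0.72  1.66 -0.    0.76  0.97]
```

```bash
python3 -m crank '0 0 0.09 0 0.09 -0.08 -0.4; 0 0 0 0 0 0 -0.2' ; python3 d.py 0.539 -0.2335 0.050
```

```text
time: 8.6
position: [0.5398, -0.2331, 0.0505]
tool_rot: [1.0, -0.0, -0.001, 0.001]
ft_force: [-0.1, 0.4, -0.3]
grip_width: 0.0552
shift [-0.02   0.009  0.014] turn [ 0.029  0.013 -0.002] pos [ 0.5398 -0.2331  0.0505] F [-0.05  0.44 -0.26] w 0.0552 t 8.6 q [-0.6   0.72  1.65 -0.    0.77  0.98]
```

```bash
python3 -m crank '0 0 0 0 0 0 1; 0 0 0 0 0 0 1; 0 0 0 0 0 0 1; 0 0 0 0 0 0 1; 0 0 0 0 0 0 1' 30;  python3 d.py 0.539 -0.2335 0.050
```

```text
time: 9.22
position: [0.5396, -0.2326, 0.0504]
tool_rot: [1.0, -0.0, -0.001, 0.001]
ft_force: [-0.6, 0.2, 0.5]
grip_width: 0.021
shift [-0.014  0.023  0.01 ] turn [ 0.019  0.021 -0.001] pos [ 0.5396 -0.2326  0.0504] F [-0.63  0.16  0.49] w 0.021 t 9.225 q [-0.6   0.72  1.65 -0.    0.77  0.98]
```

```bash
python3 -m crank '0 0 0 0 0 -0.5 1; 0 0 0 0 0 -1 1; 0 0 0 0 0 -0.8 1' 50; python3 d.py 0.507 0.123 0.13
python3 - <<'E'
from h import *
c=shot("side","s7.png"); a=cv2.imread("pics/s7.png")
cv2.imwrite("pics/s7c.png",cv2.resize(a[180:260,310:390],(640,640),interpolation=2))
E
```

```text
time: 9.6
position: [0.5376, -0.2313, 0.1408]
tool_rot: [1.0, -0.0, -0.005, -0.001]
ft_force: [0.2, -0.4, -0.9]
grip_width: 0.0209
shift [-0.765 -8.856  0.303] turn [-0.034  0.104 -0.004] pos [ 0.5376 -0.2313  0.1408] F [ 0.21 -0.44 -0.93] w 0.0209 t 9.6 q [-0.6   0.58  1.6  -0.    0.97  0.98]
```

View pics/s7c.png

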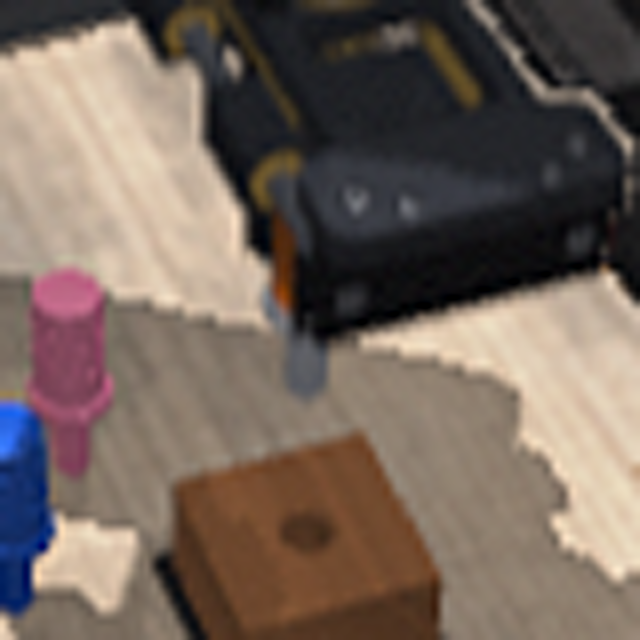

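```bash
python3 -m crank '0 0.1 0 -0.1 -1 0 1; 0 0 0 -0.1 -1 0 1; 0 0 0 -0.1 -1 0 1; 0 0 0 -0.1 -1 0 1; 0 0 0 0 -1 0 1'; python3 d.py 0.507 0.123 0.13
```

```text
time: 10.28
position: [0.5246, -0.0313, 0.1438]
tool_rot: [1.0, -0.003, 0.005, 0.002]
ft_force: [0.1, 0.6, -0.9]
grip_width: 0.0208
shift [-0.47  -3.855  0.323] turn [ 0.05  -0.118 -0.077] pos [ 0.5246 -0.0313  0.1438] F [ 0.12  0.6  -0.93] w 0.0208 t 10.275 q [-0.27  0.5   1.77 -0.    0.86  1.31]
```

```bash
python3 -m crank '0 -0.1 -0.07 -0.15 -1 0 1; 0 0 0 -0.15 -1 0 1; 0 0 0 -0.15 -1 0 1; 0 0 0 0 -0.75 0.2 1; 0 0 0 0 0 0 1'; python3 d.py 0.507 0.123 0.11
```

```text
time: 10.9
position: [0.5043, 0.1259, 0.1325]
tool_rot: [1.0, 0.002, -0.0, 0.002]
ft_force: [0.4, -0.4, -1.5]
grip_width: 0.021
shift [0.067 0.07  0.563] turn [0.048 0.011 0.04 ] pos [0.5043 0.1259 0.1325] F [ 0.37 -0.37 -1.45] w 0.021 t 10.9 q [ 0.03  0.52  1.78 -0.01  0.84  1.6 ]
```

```bash
python3 -m crank '0 0 0 0.07 0.07 0.7 1; 0 0 0 0 0 0.1 1; 0 0 0 0 0 0 1'; python3 d.py 0.507 0.123 0.097
python3 - <<'E'
from h import *
c=shot("side","s8.png"); a=cv2.imread("pics/s8.png")
cv2.imwrite("pics/s8c.png",cv2.resize(a[120:180,260:320],(720,600)[:1]*2 if 0 else (600,600),interpolation=2))
T=shot("top","t8.png"); 
p=np.array(robot.get_obs()["position"]); print(px(c,p+[0,0,-.0424]))
E
```

```text
time: 11.28
position: [0.508, 0.1213, 0.1003]
tool_rot: [1.0, 0.002, 0.0, 0.003]
ft_force: [-0.2, -0.0, -0.8]
grip_width: 0.021
shift [-0.024 -0.043  0.081] turn [ 0.059 -0.005  0.037] pos [0.508  0.1213 0.1003] F [-0.18 -0.03 -0.77] w 0.021 t 11.275 q [ 0.02  0.58  1.8  -0.01  0.77  1.6 ]
[291.20103678 156.95519331]
```

View pics/s8c.png

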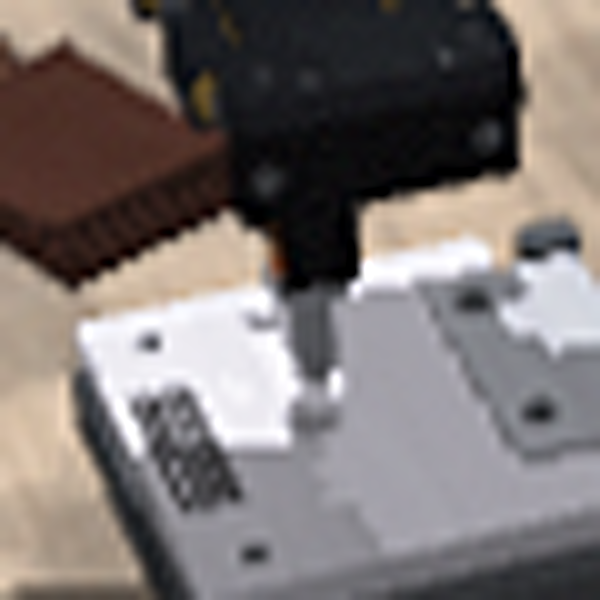

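```bash
python3 -m crank '0.05 0 0 -0.03 -0.04 0.15 1; 0 0 0 0 0 0.1 1; 0 0 0 0 0 0 1'; python3 d.py 0.5068 0.123 0.08
```

```text
time: 11.75
position: [0.5077, 0.1227, 0.0914]
tool_rot: [1.0, 0.001, 0.002, 0.0]
ft_force: [-0.5, 0.6, -0.4]
grip_width: 0.0206
shift [-0.023 -0.007  0.284] turn [ 0.004 -0.043  0.031] pos [0.5077 0.1227 0.0914] F [-0.47  0.59 -0.42] w 0.0206 t 11.75 q [ 0.02  0.59  1.81 -0.    0.74  1.59]
```

```bash
python3 -m crank '0 -0.04 0 -0.02 0 0.1 1; 0 0 0 0 0 0.1 1'; python3 d.py 0.5068 0.123 0.08;  python3 -m crank '0 0 0 0 0 0.1 1'; python3 d.py 0.5068 0.123 0.075
```

```text
time: 12.0
position: [0.5072, 0.1228, 0.0833]
tool_rot: [1.0, 0.001, 0.001, 0.0]
ft_force: [-0.4, 0.4, -1.9]
grip_width: 0.021
shift [-0.01  -0.005  0.082] turn [ 0.004 -0.012  0.033] pos [0.5072 0.1228 0.0833] F [-0.44  0.42 -1.89] w 0.021 t 12.0 q [ 0.02  0.61  1.81 -0.    0.72  1.59]
time: 12.12
position: [0.5071, 0.1228, 0.0789]
tool_rot: [1.0, 0.001, 0.0, 0.0]
ft_force: [-0.1, 0.4, -0.8]
grip_width: 0.0209
shift [-0.008 -0.004  0.099] turn [ 0.004 -0.009  0.034] pos [0.5071 0.1228 0.0789] F [-0.09  0.35 -0.79] w 0.0209 t 12.125 q [ 0.02  0.61  1.81 -0.    0.71  1.59]
```

```bash
python3 -m crank '0 0 0 0 0 0.1 1; 0 0 0 0 0 0.1 1'; python3 d.py 0.5068 0.123 0.06;  python3 -m crank '0 0 0 0 0 0.1 1; 0 0 0 0 0 0.1 1'; python3 d.py 0.5068 0.123 0.06
```

```text
time: 12.38
position: [0.507, 0.1228, 0.0702]
tool_rot: [1.0, 0.002, 0.0, 0.0]
ft_force: [-0.7, -0.2, -0.9]
grip_width: 0.0211
shift [-0.005 -0.004  0.255] turn [ 0.005 -0.005  0.036] pos [0.507  0.1228 0.0702] F [-0.69 -0.24 -0.94] w 0.0211 t 12.375 q [ 0.02  0.63  1.82 -0.    0.7   1.59]
time: 12.62
position: [0.507, 0.1228, 0.0615]
tool_rot: [1.0, 0.002, 0.0, 0.0]
ft_force: [-0.2, -0.4, -1.1]
grip_width: 0.0204
shift [-0.005 -0.004  0.039] turn [ 0.005 -0.004  0.035] pos [0.507  0.1228 0.0615] F [-0.18 -0.42 -1.06] w 0.0204 t 12.625 q [ 0.02  0.65  1.82 -0.    0.68  1.59]
```

```bash
python3 -m crank '0 0 0 0 0 0.1 1; 0 0 0 0 0 0.1 1'; python3 -m crank '0 0 0 0 0 0.06 1'; python3 -m crank '0 0 0 0 0 0.06 1';python3 -m crank '0 0 0 0 0 0.06 1'
```

```text
time: 12.88
position: [0.5071, 0.1228, 0.053]
tool_rot: [1.0, 0.001, 0.0, 0.0]
ft_force: [0.0, -0.8, -1.0]
grip_width: 0.0207
time: 13.0
position: [0.507, 0.1228, 0.0506]
tool_rot: [1.0, 0.002, 0.0, 0.0]
ft_force: [-1.5, -0.7, 4.4]
grip_width: 0.0208
time: 13.12
position: [0.507, 0.1228, 0.0486]
tool_rot: [1.0, 0.002, 0.0, 0.0]
ft_force: [-1.5, -0.4, 7.3]
grip_width: 0.0209
time: 13.25
position: [0.507, 0.1228, 0.0468]
tool_rot: [1.0, 0.002, 0.0, 0.0]
ft_force: [-2.1, 0.3, 8.3]
grip_width: 0.0204
```

```bash
python3 -m crank '0 0 0 0 0 0.05 1';python3 -m crank '0 0 0 0 0 0.05 1';python3 -m crank '0 0 0 0 0 0.05 1'
```

```text
time: 13.38
position: [0.507, 0.1228, 0.0456]
tool_rot: [1.0, 0.002, 0.001, 0.0]
ft_force: [-2.1, 0.2, 8.2]
grip_width: 0.0203
time: 13.5
position: [0.507, 0.1228, 0.0447]
tool_rot: [1.0, 0.002, 0.001, 0.0]
ft_force: [-2.4, -1.2, 13.9]
grip_width: 0.0208
time: 13.62
position: [0.5069, 0.1229, 0.0443]
tool_rot: [1.0, 0.002, 0.001, 0.0]
ft_force: [-2.9, -1.5, 17.0]
grip_width: 0.0211
```

```bash
python3 -m crank '0 0 0 0 0 0.07 1' 60; python3 d.py 0.507 0.123 0.0444
python3 - <<'E'
from h import *
for i in range(4):
    c=shot("side","s9.png"); o=robot.get_obs(); print(o["time"],o["ft_force"].round(1),o["position"].round(4),o["grip_width"])
a=cv2.imread("pics/s9.png")
cv2.imwrite("pics/s9c.png",cv2.resize(a[115:195,250:330],(640,640),interpolation=2))
E
```

```text
time: 13.75
position: [0.5069, 0.1229, 0.0437]
tool_rot: [1.0, 0.002, 0.002, 0.0]
ft_force: [-5.0, -0.7, 24.1]
grip_width: 0.0207
shift [ 0.002 -0.003 -0.017] turn [ 0.01  -0.035  0.045] pos [0.5069 0.1229 0.0437] F [-5.01 -0.71 24.06] w 0.0207 t 13.75 q [ 0.02  0.68  1.83 -0.    0.63  1.59]
13.8 [-4.7 -1.4 21.6] [0.5069 0.1229 0.0438] 0.021190937336421148
13.85 [-3.9 -0.3 20. ] [0.507  0.1229 0.0439] 0.02078514034048698
13.9 [-4.7 -0.8 19.4] [0.5069 0.1228 0.0439] 0.020705008135012623
13.95 [-4.5 -1.6 19.8] [0.5069 0.1229 0.0439] 0.020638833039870443
```

View pics/s9c.png

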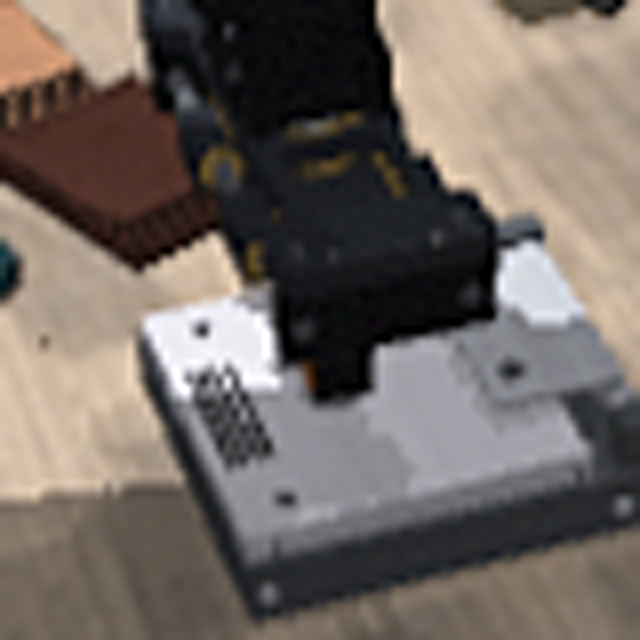

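```bash
python3 -c "
from rig import robot
print(robot.hand_in()); o=robot.get_obs(); print(o['time'],o['ft_force'],o['position'])"
```

```text
the job is handed in; nothing more can be done
None
the job is handed in; nothing more can be done
```

I closed the upper half of the jig by its rubber strip, took the orange-knobbed pin from the stand, and pushed it through both holes. The job was handed in at about 14 s of the 48 s, still gripping the pin and pressing it down; no verdict was reported.

**Last checks before handing in:**
- **Stop felt:** the collar met the plate at a tool height of about 51–52 mm. The plate then sank about 6–7 mm, and the force rose steeply from 8 N to 24 N at about 45 mm.
- **Holding force:** it settled at a steady push of about 20 N downward, with a grip of up to 60 N at about 21 mm opening.
- **Alignment:** the tool was at (0.507, 0.123), against a measured hole at (0.506 to 0.5075, 0.123). It was upright within about 0.005 rad.
- **Depth:** the pin tip should be about 20–22 mm below the lower hole's mouth. I worked this out from the tool height, since the tip cannot be seen.
- **Picture:** the last side view shows the lid flat and no visible gap between the halves.

**What did not go cleanly:**
- **First grasp:** it came in about 8 mm too low and about 5 mm off-centre, and pushed sideways on the pin with about 15 N. I reopened, re-centred and gripped again.
- **Slip or calibration:** the stop came about 1.5–2.5 mm lower than I expected, so the pin may have slipped slightly in the fingers, or it is calibration error. Either way it stays within the limits.
- **Other objects:** I did not re-measure the bystanders at the end, but nothing in the readings or pictures suggested any contact with them.

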